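Aim the hob camera's mirror at a straightedge marker

TASK

Lay the steel straightedge flat on the hob with a long side flush against the marble slab's left edge (the edge facing the camera-and-mirror unit), roughly centred along that edge and with its ball marker at the front (robot) end, and let go of it. Then take the tab on top of the mirror, turn the mirror until the ball marker on the straightedge appears in the middle of the little camera's view, and finish still holding the mirror at that angle, since it springs back when let go. Leave everything else where it stands.

Things in the scene. Friction and masses are not known exactly. Their poses are not given: they have to be found in the camera images.
- slab: Marble pastry slab, 110 (its x) x 150 (its y) x 18 mm, immovable on the hob. Origin at the centre of its underside, z up. Its left edge, the straight side facing the mirror unit, is the face at +75 mm on its y; that edge runs along its x from -55 (front, robot side) to +55 mm.
- bar: Steel straightedge with a finger rib and a marker pin, loose, about 0.3 kg. Flat bar 150 (x) x 30 (y) x 10 mm high; its two long sides, at y = -15 and +15 mm, are straight. Origin at the centre of its underside, x along its length, z up.
- bar_grip (a point): Grip point of the straightedge: middle of its upright wooden finger rib, 45 mm above the bar's underside and over the bar's centre. The rib is 64 mm long (x), 14 mm thick (y), from 10 to 71 mm above the underside. Axes as the bar's.
- marker (a point): Centre of the marker: the 24 mm ball on an 8 mm thick pin near one end of the straightedge, 63 mm along -x from its middle, 95 mm above its underside. Fixed to the straightedge.
- unit: Fixed camera-and-mirror unit on a 205 x 70 x 12 mm base plate. Origin on the hob's surface under the mirror's upright pivot axis, z up. The little black camera (46 mm wide, top at 113 mm) stands 140 mm along -x and looks along +x at the middle of the mirror, 95 mm high, the same height as the marker when the straightedge lies flat.
- mirror_turn (a joint): Turn of the mirror about its upright pivot, rad, 0 to 1.2, growing anticlockwise seen from above. At 0 the mirror (86 x 66 mm, 62 to 128 mm high, face on the pivot axis) squarely faces the camera (its face looks along the unit's -x). A weak spring (0.024 N m at 0 plus 0.06 N m per rad) always turns it back to 0 when let go. Light obeys the mirror law: seen from the camera, the line of sight leaves the pivot at the unit's -x direction turned by twice this value.
- mirror: The swivelling mirror with its grip tab; origin on the pivot axis 58 mm above the hob, -x is the way the mirror looks, y along its width, z up. Upright grip tab on top of the mirror, on the pivot axis, turning with it: 42 mm long (y, along the mirror's width), 12 mm thick (x), from 130 to 182 mm above the hob.
- tab_grip (a point): Grip point of the tab: on the pivot axis, 160 mm above the hob. Axes as the mirror's.
- sight_line (a point): The camera's line of sight after the mirror: the point on the pivot axis at 95 mm height (nothing solid); its x axis points along the reflected line of sight, so the camera sees whatever lies on +x. It turns twice as far as the mirror.
- lemon: Bystander: lemon, 78x55x56 mm, lying on the marble slab
- garlic: Bystander: garlic bulb, 60x57x58 mm, behind the work
- peeler: Bystander: vegetable peeler, 170x25x18 mm, lying behind the work
- mill: Bystander: glass shaker with a grey domed cap, 44x44x90 mm, behind the work
- timer: Bystander: round wind-up kitchen timer, 67x67x50 mm, behind the work

How it is judged:
By the outcome, as a careful person would: the job done as asked, in the order asked, and still so for the second after the job is handed in, while the arm keeps its last pose, push and grip.
It also fails if it takes over 48 s, if anything falls off the work surface, if the arm or the gripper's body presses on something with over 40 N, if the wrist force passes 120 N, or if a joint passes its speed limit or range.

ROBOT

A 6-joint arm with a two-finger parallel gripper is mounted at the origin on a cart in front of the work surface, level with it; the furniture and walls round the work are solid. World frame = base frame: x ahead of the robot, y to its left, z up, the work surface at z = 0. Lengths are in m, angles in rad, forces in N, time in s.
With the tool pointing down it reaches from about 0.275 to 0.875 m from the base axis. Payload 12.5 kg.
Tool frame: the origin (TCP) lies between the finger pads; the fingertips stand 17 mm ahead of it and the grasp point (between the pads) lies 2 mm behind it; z points along the fingers, y is the direction in which the jaws open and shut (so a half turn about z gives the same grasp; the last joint's range is limited). The gripper opens to 85 mm and grips with 20 to 120 N. Pads are 22 mm wide; open, the fingers measure 114 mm over their backs; the gripper's body (76 mm by 85 mm) begins 54 mm behind the grasp point. The pads swing forward as they close: fully open they stand 13 mm farther back than shut.
Start: joints at [1.226, 0.351, 1.652, -0, 1.139, -0.085], TCP at [0.141, 0.532, 0.248] pointing down, gripper open.
Joint ranges: [-2.75, 2.75], [-0.79, 2.1], [0.01, 2.65], [-1.57, 4.71], [0.07, 3.14], [-2.87, 2.87]. Speed limits (rad/s): [2.22, 2.22, 2.79, 3.14, 3.14, 3.14].

INTERFACE

Orientations are given as a 3x3 rotation matrix whose columns are the frame's x, y, z axes.
In Python, from cell import robot gives the robot as it stands.
- The arm moves only by the tool send_rows, never from a script. Its argument "series" is a list of rows, each a list of 4 numbers: the shift along the tool's x, y, z in m, then the turn about the tool's z in degrees. In form: [[x, y, z, yaw], ...]. A call has 1 to 12 rows; each row shifts and turns the commanded pose from where the row before left it, along the tool's axes as they then stand; what a row does not reach is not made up. A row lasts 1/10 s, in which the tool goes at most 50 mm and 8.59 degrees, less where a joint would pass 70% of its speed; a pose out of reach is approached as far as the arm can. A call is refused whole if a number of a shift passes 0.05 or a number of a turn 8.59, either way. A call with a gripper value outside its range is refused whole. "gripper" is the finger opening in m, from 0 to 0.0854, set as the call begins (left out, the last holds). The fingers move at their own pace and stop on an object; "force" is the grip in N (left out, the last holds). Time passes only in rows, so rows that do not move let the fingers close. It gives the time, the measured TCP pose, the force and the opening at its end, in the units of the state.
- robot.observe(): the state, without advancing time (a new reading comes with each control period).
- robot.snapshot(name): name is "side" or "top"; returns (picture, depth): 480x640x3 uint8, red, green, blue; 480x640 float32, m along the optical axis (not along the pixel's ray), 0 where there is no reading.
- robot.calibration(name): a dict with "intrinsics" (3x3 intrinsics, pixels), "pose" (4x4, takes a point from camera to world coordinates). Camera axes: x right, y up, looking along -z (the intrinsics and any distortion apply to the point x, -y, -z); pixel columns grow to the right and rows downward; lengths in m; the calibration is good to about 2 mm. A picture is of the moment at which its call begins. calibration takes no time and is no camera call.
- robot.sign_off(): hands the job in, once; it reports no verdict.
The state is a dict: "time": time; "qpos": joint angles; "joint_velocities": joint speeds; "effort": joint torques, N m; "tcp_pos": TCP position; "tcp_rot": TCP orientation; "wrist_force": force on the tool from outside, world axes, zero at the start; "moment": the same for the moment, N m; "grip_width": opening from 0.0 (shut) to 1.0 (fully open).
Only numpy, scipy, OpenCV 4.12 (cv2) and the standard library are available. Lean on these libraries where they do the work, as an engineer would, in place of code of your own. Each camera call takes 0.05 s, during which the arm holds its last target. There are 200 camera calls.

## Working session

There is one attempt and no reset: what is moved stays moved. The work goes in short steps, Python scripts to look and compute and a tool call to move; the robot and the scene stay as the last step left them, time stands still between calls to the robot, and variables do not carry over. Pictures are saved under pics/ and viewed, about 8 in all and at most 12, crops included, and the job is handed in when it is done.

Besides the shell and the picture viewer there is one more tool, called after "Call:" by a JSON object that holds its "method" and its "body", one argument or row to a line. send_rows: Moves the arm, as the interface text tells. Its arguments: {"type":"object","properties":{"series":{"type":"array"},"gripper":{"type":"number"},"force":{"type":"number"}},"required":["series"]}

```bash
mkdir -p pics; cat > h.py <<'E'
import numpy as np,cv2
from cell import robot
def snap(n,tag):
    im,d=robot.snapshot(n); cv2.imwrite(f'pics/{tag}.png',im[:,:,::-1]); np.savez(f'pics/{tag}.npz',im=im,d=d); return im,d
def pts(n,d):
    c=robot.calibration(n);K=np.array(c['intrinsics']);P=np.array(c['pose'])
    v,u=np.mgrid[:480,:640]
    X=np.stack([(u-K[0,2])/K[0,0]*d,-(v-K[1,2])/K[1,1]*d,-d],-1)
    return X@P[:3,:3].T+P[:3,3]
def ray(n,uv,z):
    c=robot.calibration(n);K=np.array(c['intrinsics']);P=np.array(c['pose'])
    uv=np.atleast_2d(uv).astype(float)
    D=np.stack([(uv[:,0]-K[0,2])/K[0,0],-(uv[:,1]-K[1,2])/K[1,1],-np.ones(len(uv))],-1)@P[:3,:3].T
    o=P[:3,3]; return o+D*((z-o[2])/D[:,2])[:,None]
E
python3 - <<'E'
from h import *
for n in('side','top'):
    im,d=snap(n,n+'0'); c=robot.calibration(n); print(n,c,(d>0).mean())
s=robot.observe(); print(s['time'],s['tcp_pos'],s['tcp_rot'],s['grip_width'])
E
```

```text
side {'intrinsics': array([[559.33716052,   0.        , 319.3681405 ],
       [  0.        , 559.33716052, 234.64415879],
       [  0.        ,   0.        ,   1.        ]]), 'pose': array([[-0.99996268, -0.00849193,  0.00158921,  0.59823135],
       [ 0.00693855, -0.67980168,  0.73336317,  0.60657682],
       [-0.00514732,  0.73334683,  0.67983523,  0.75026092],
       [ 0.        ,  0.        ,  0.        ,  1.        ]])} 0.995986328125
top {'intrinsics': array([[437.12751671,   0.        , 316.6367727 ],
       [  0.        , 437.12751671, 239.65053999],
       [  0.        ,   0.        ,   1.        ]]), 'pose': array([[-0.00210354,  0.99098972, -0.13392144,  0.4990517 ],
       [-0.99979851, -0.00475766, -0.0195015 , -0.07894246],
       [-0.01996294,  0.13385344,  0.99080005,  0.96354287],
       [ 0.        ,  0.        ,  0.        ,  1.        ]])} 0.995927734375
0.1 [0.14114957 0.53131132 0.24782049] [[-9.66439647e-01  2.56893498e-01 -3.73312479e-04]
 [ 2.56893740e-01  9.66439207e-01 -9.30208534e-04]
 [ 1.21819292e-04 -9.94892047e-04 -9.99999498e-01]] 1.0024706278975106
```

View pics/top0.png

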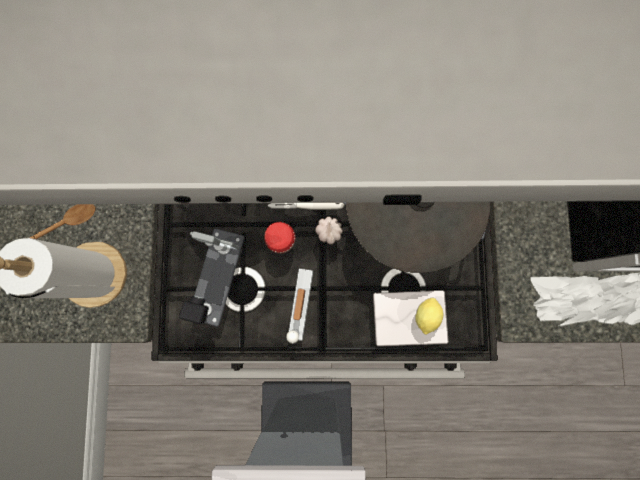

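View pics/side0.png

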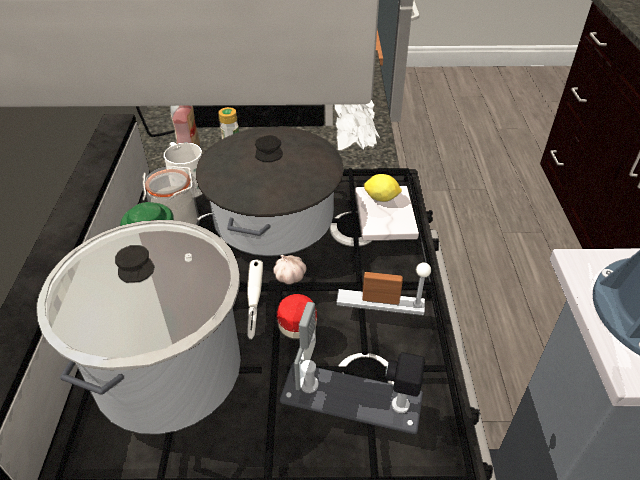

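The top view shows the unit at about (215,280), with the camera at its lower end and the mirror and tab at (215,240). The bar is at (300,305) with the ball at (292,337), and the slab is at (411,318) with the lemon on it. The side view agrees: the ball is at the robot end of the bar, and a big pot stands behind the unit.

```bash
cat > m.py <<'E'
from h import *
def rect(n,mask,z):
    cs,_=cv2.findContours(mask.astype(np.uint8),cv2.RETR_EXTERNAL,cv2.CHAIN_APPROX_NONE)
    c=max(cs,key=cv2.contourArea)[:,0]
    w=ray(n,c,z)[:,:2]; r=cv2.minAreaRect((w*1000).astype(np.float32)); return r,len(c)
E
python3 - <<'E'
from m import *
for n in('side','top'):
    f=np.load(f'pics/{n}0.npz');im,d=f['im'].astype(int),f['d'];W=pts(n,d);z=W[...,2];x,y=W[...,0],W[...,1]
    mn,mx=im.min(-1),im.max(-1)
    roi=(x>.2)&(x<.7)&(y>-.4)&(y<.4)
    print(n,'hob z',np.median(z[roi&(mx<40)]))
    white=(mn>130)&(mx-mn<45)
    sl=roi&white&(abs(z-.018)<.008)&(y<-.1)
    print('slab',rect(n,cv2.morphologyEx(sl.astype(np.uint8),cv2.MORPH_OPEN,np.ones((3,3))),.018))
    b=roi&white&(abs(z-.010)<.008)&(y<.06)&(y>-.12)
    print('bar',rect(n,b,.010), W[b].mean(0))
    rib=roi&(im[...,0]-im[...,2]>50)&(im[...,1]>50)&(abs(z-.071)<.006)&(y<.1)&(y>-.12)
    print('rib top',rect(n,rib,.071),W[rib].mean(0))
    ball=roi&(z>.085)&(z<.115)&(y<.06)&(y>-.12)&(x<.42)
    v,u=np.nonzero(ball);print('ball',(u.min()+u.max())/2,(v.min()+v.max())/2,ray(n,[(u.min()+u.max())/2,(v.min()+v.max())/2],.095),W[ball].mean(0))
    base=roi&(abs(z-.012)<.006)&(mx>45)&(mx<110)&(mx-mn<25)&(y>.06)&(y<.25)
    print('base',rect(n,cv2.morphologyEx(base.astype(np.uint8),cv2.MORPH_OPEN,np.ones((3,3))),.012))
    tab=roi&(z>.176)&(z<.19)&(y>.05)&(y<.25)&(x>.4)
    if tab.sum()>5: print('tab',tab.sum(),rect(n,tab,.182),W[tab].mean(0))
    cam=roi&(z>.105)&(z<.12)&(y>.05)&(y<.3)&(x<.45)
    print('cam',cam.sum(),rect(n,cam,.113),W[cam].mean(0))
    hood=(z>.25)&(y>-.4)&(y<.4); print('hood minx',x[hood].min(),z[hood].min(), np.percentile(x[hood],[1,50]))
E
```

```text
side hob z -0.0337066411882504
slab (((462.4368896484375, -254.50326538085938), (109.08002471923828, 156.0472412109375), 1.722819447517395), 213)
bar (((492.631591796875, -21.930707931518555), (36.11243438720703, 149.56631469726562), 80.89282989501953), 247) [ 0.49879018 -0.01814003  0.00971611]
rib top (((492.77423095703125, -21.334701538085938), (19.129878997802734, 63.15742111206055), 80.56433868408203), 89) [ 0.49242311 -0.02257504  0.07020835]
ball 430.0 269.0 [[ 0.41873013 -0.01649275  0.095     ]] [ 0.41963123 -0.01406089  0.09910739]
base (((551.9666137695312, 162.0435791015625), (71.88370513916016, 203.6439666748047), 75.19880676269531), 490)
tab 260 (((614.1701049804688, 146.22283935546875), (46.05732727050781, 12.77332878112793), 74.88114929199219), 65) [0.61425313 0.14587696 0.18154262]Traceback (most recent call last):
  File "<stdin>", line 21, in <module>
  File "m.py", line 4, in rect
    c=max(cs,key=cv2.contourArea)[:,0]
      ~~~^^^^^^^^^^^^^^^^^^^^^^^^
ValueError: max() iterable argument is empty
```

```bash
python3 - <<'E'
from m import *
for n in('side','top'):
    f=np.load(f'pics/{n}0.npz');im,d=f['im'].astype(int),f['d'];W=pts(n,d);z=W[...,2];x,y=W[...,0],W[...,1]
    mn,mx=im.min(-1),im.max(-1)
    roi=(x>.2)&(x<.7)&(y>-.4)&(y<.4)
    white=(mn>130)&(mx-mn<45)
    def go(name,m,zz,op=0):
        if op:m=cv2.morphologyEx(m.astype(np.uint8),cv2.MORPH_OPEN,np.ones((3,3)))>0
        if m.sum()<10: print(name,'none');return
        print(n,name,m.sum(),rect(n,m,zz)[0],W[m].mean(0).round(4))
    go('ball',roi&white&(z>.085)&(z<.115)&(y<.06)&(y>-.12)&(x<.47),.099,1)
    if n=='top':
        sl=roi&white&(abs(z-.018)<.008)&(y<-.1)
        go('slab',sl,.018,1)
        go('bar',roi&white&(abs(z-.010)<.008)&(y<.06)&(y>-.12),.01)
        go('rib',roi&(im[...,0]-im[...,2]>50)&(abs(z-.071)<.008)&(y<.1)&(y>-.12),.071)
        go('base',roi&(abs(z-.012)<.006)&(mx>45)&(mx<110)&(mx-mn<25)&(y>.06)&(y<.25),.012,1)
        go('tab',roi&(z>.172)&(z<.19)&(y>.05)&(y<.25)&(x>.4),.182)
    go('cam',roi&(z>.105)&(z<.12)&(y>.05)&(y<.3)&(x<.5),.113)
    sl=roi&white&(abs(z-.018)<.008)&(y<-.1)
    # left edge: max-y slab points per x
    e=[(X,y[sl&(abs(x-X)<.004)].max()) for X in np.arange(.42,.505,.01)]
    p=np.polyfit(*np.array(e).T,1);print(n,'slab edge',p,np.round(e,4).tolist(), 'x',np.percentile(x[sl],[.5,99.5]),np.median(z[sl]))
    h=(z>.25); g=h&(y>-.4)&(y<.4); print('hood',x[g].min() if g.any() else None,np.percentile(z[g],[0,5,50]) if g.any() else None)
    for Y in(-.2,0,.15): 
        g=h&(abs(y-Y)<.05)&(x>.3)
        if g.any(): print(Y,x[g].min(),z[g].min())
E
```

```text
side ball 168 ((431.1113586425781, -11.981239318847656), (29.932180404663086, 22.345775604248047), 82.3860855102539) [ 0.4313 -0.0099  0.1011]
side cam 869 ((481.8527526855469, 182.21978759765625), (49.66972351074219, 42.88560104370117), 75.08983612060547) [0.4792 0.1823 0.1121]
side slab edge [ 0.04389624 -0.20241978] [[0.42, -0.185], [0.43, -0.1823], [0.44, -0.1826], [0.45, -0.1821], [0.46, -0.1822], [0.47, -0.1842], [0.48, -0.1812], [0.49, -0.1802], [0.5, -0.1802]] x [0.40745774 0.69617788] 0.018268167357464393
hood 0.5746770317570331 [0.25000354 0.29179934 0.65152968]
-0.2 1.0620799127830594 0.2500035437505125
0 1.0632825436277484 0.2509400142658289
0.15 0.8143964526929443 0.25006044260154836
top ball 120 ((427.4786071777344, -13.709268569946289), (21.8207950592041, 21.798006057739258), 44.58018112182617) [ 0.4277 -0.0145  0.1037]
top slab 2880 ((458.91448974609375, -257.9886169433594), (109.1590347290039, 149.6973876953125), 2.0358777046203613) [ 0.4572 -0.2469  0.0188]
top bar 686 ((488.98565673828125, -23.78477668762207), (30.217119216918945, 149.73867797851562), 81.0317840576
[... 304 characters left out ...]
 0.0127]
top tab 159 ((610.4558715820312, 142.44387817382812), (43.8145866394043, 13.22235107421875), 75.72478485107422) [0.6109 0.1429 0.1817]
top cam 489 ((479.2177429199219, 177.39404296875), (46.941925048828125, 45.98978042602539), 75.13855743408203) [0.4762 0.1783 0.1127]
top slab edge [ 0.04392629 -0.20412684] [[0.42, -0.1852], [0.43, -0.1855], [0.44, -0.1854], [0.45, -0.184], [0.46, -0.1839], [0.47, -0.184], [0.48, -0.1824], [0.49, -0.1824], [0.5, -0.1825]] x [0.40404908 0.51485689] 0.018776173909603067
hood 0.49905169856306275 [0.63008793 0.66361157 0.7032307 ]
-0.2 0.5727990416172488 0.630795606156126
0 0.5698033550933351 0.6308922179419074
0.15 0.5726678658449194 0.6306614156062795
```

Both views agree to about 3 mm. The bar is centred at (0.491,-0.023) with yaw -9.1°. The middle of the slab's left edge is at (0.4575,-0.183) with yaw 2.2°. The tab is at about (0.612,0.144). I'm moving above the bar now.

Call:
{"method": "send_rows", "body": {
  "series": [
    [-0.026,-0.024,0,0],
    [-0.026,-0.024,0,0],
    [-0.026,-0.024,0,0],
    [-0.026,-0.024,0,0],
    [-0.026,-0.024,0,0],
    [-0.026,-0.024,0,0],
    [-0.026,-0.024,0,0],
    [-0.026,-0.024,0,0],
    [-0.026,-0.024,0,0],
    [-0.026,-0.024,0,0],
    [-0.026,-0.024,0,0],
    [-0.026,-0.024,0,0]
  ],
  "gripper": 0.0854,
  "force": 50
}}

```text
time: 1.3
tcp_pos: [0.3692, 0.1717, 0.2483]
tcp_rot: [[-0.966, 0.257, -0.0], [0.257, 0.966, -0.0], [0.0, -0.0, -1.0]]
wrist_force: [0.6, 1.6, -0.1]
grip_width: 0.999
```

Call:
{"method": "send_rows", "body": {
  "series": [
    [-0.028,-0.026,0,0],
    [-0.028,-0.026,0,0],
    [-0.028,-0.026,0.02,0],
    [-0.028,-0.026,0.02,0],
    [-0.028,-0.026,0.02,0],
    [-0.028,-0.026,0.02,0],
    [0,0,0.02,-5.8],
    [0,0,0,0],
    [0,0,0,0]
  ]
}}

```text
time: 2.2
tcp_pos: [0.4908, -0.0206, 0.1485]
tcp_rot: [[-0.987, 0.16, -0.001], [0.16, 0.987, 0.0], [0.001, 0.0, -1.0]]
wrist_force: [0.2, -0.3, 1.0]
grip_width: 0.999
```

```bash
cat >> h.py <<'E'
def to(p,yaw_y):
    """shift in tool axes (after final turn) to world p, and tool turn so that tool y points at angle yaw_y"""
    s=robot.observe();R=np.array(s['tcp_rot']);a=np.degrees(np.arctan2(R[1,1],R[0,1]))
    print('t',round(s['time'],2),'tcp',np.round(s['tcp_pos'],4),'yaw_y',a.round(2),'F',np.round(s['wrist_force'],1),'M',np.round(s['moment'],2),'grip',round(s['grip_width']*85.4,1),'q',np.round(s['qpos'],2))
    print('shift now-axes',np.round(R.T@(np.array(p)-s['tcp_pos']),4),'turn',round(-(yaw_y-a),2))
E
python3 - <<'E'
from h import *
to([.4908,-.023,.046],80.85)
E
```

```text
t 2.2 tcp [ 0.4908 -0.0206  0.1485] yaw_y 80.78 F [ 0.2 -0.3  1. ] M [-0.03  0.03  0.04] grip 85.4 q [-0.14  0.38  1.89  0.    0.87 -1.55]
shift now-axes [-0.0005 -0.0024  0.1025] turn -0.07
```

Call:
{"method": "send_rows", "body": {
  "series": [
    [-0.0005,-0.0024,0.025,0],
    [0,0,0.025,0],
    [0,0,0.025,0],
    [0,0,0.0275,0],
    [0,0,0,0]
  ]
}}

```text
time: 2.7
tcp_pos: [0.49, -0.0225, 0.0446]
tcp_rot: [[-0.987, 0.159, -0.003], [0.159, 0.987, 0.0], [0.003, -0.0, -1.0]]
wrist_force: [-0.3, -0.1, -0.2]
grip_width: 0.999
```

Call:
{"method": "send_rows", "body": {
  "series": [
    [0,0,0,0],
    [0,0,0,0],
    [0,0,0,0],
    [0,0,0,0],
    [0,0,0,0],
    [0,0,0,0]
  ],
  "gripper": 0.0,
  "force": 50
}}

```text
time: 3.3
tcp_pos: [0.4914, -0.0234, 0.0462]
tcp_rot: [[-0.987, 0.158, 0.001], [0.158, 0.987, -0.0], [-0.001, -0.0, -1.0]]
wrist_force: [-1.5, -0.5, 6.3]
grip_width: 0.154
```

Call:
{"method": "send_rows", "body": {
  "series": [
    [0,0,-0.01,0],
    [0,0,-0.015,0],
    [0,0,-0.015,0],
    [0,0,0,0]
  ]
}}

```text
time: 3.7
tcp_pos: [0.4921, -0.0234, 0.0875]
tcp_rot: [[-0.987, 0.158, 0.003], [0.158, 0.987, -0.0], [-0.003, 0.0, -1.0]]
wrist_force: [0.6, 1.0, -3.1]
grip_width: 0.154
```

```bash
python3 - <<'E'
from h import *
to([.457,-.163,.087],92.2)
E
```

```text
t 3.7 tcp [ 0.4921 -0.0234  0.0875] yaw_y 80.91 F [ 0.6  1.  -3.1] M [ 0.01 -0.03  0.01] grip 13.2 q [-0.14  0.49  1.92  0.    0.73 -1.55]
shift now-axes [ 0.0126 -0.1434  0.0005] turn -11.29
```

Call:
{"method": "send_rows", "body": {
  "series": [
    [0.002,-0.02,0,0],
    [0.002,-0.03,0,0],
    [0.002,-0.03,0,0],
    [0.002,-0.025,0,0],
    [0.002,-0.02,0,0],
    [0.001,-0.01,0,0],
    [0,0,0.01,-5.7],
    [0,0,0.01,-5.6],
    [0,0,0.01,0],
    [0,0,0,0],
    [0,0,0,0]
  ]
}}

```text
time: 4.8
tcp_pos: [0.459, -0.1546, 0.0556]
tcp_rot: [[-0.999, -0.037, -0.001], [-0.037, 0.999, 0.0], [0.001, 0.0, -1.0]]
wrist_force: [-0.2, -0.1, -2.2]
grip_width: 0.158
```

```bash
python3 - <<'E'
from m import *
to([.457,-.168,.046],92.2)
for n in('side','top'):
    im,d=snap(n,n+'1');im=im.astype(int);W=pts(n,d);z=W[...,2];x,y=W[...,0],W[...,1]
    mn,mx=im.min(-1),im.max(-1);white=(mn>120)&(mx-mn<45)
    m=white&(abs(z-.021)<.008)&(y<-.1)&(y>-.19)&(x>.3)&(x<.58)
    print(n,m.sum(),rect(n,m,.021)[0])
    b=(im[...,0]-im[...,2]>50)&(abs(z-.08)<.01)&(y<-.1)&(y>-.2);print('rib',b.sum())
a=cv2.imread('pics/side1.png')[120:300,300:460];b=cv2.imread('pics/top1.png')[250:380,260:460]
cv2.imwrite('pics/c1.png',np.hstack([cv2.resize(a,(400,450),interpolation=2),cv2.resize(b,(400,450),interpolation=2)]))
E
```

```text
t 4.8 tcp [ 0.459  -0.1546  0.0556] yaw_y 92.11 F [-0.2 -0.1 -2.2] M [-0.02 -0.02  0.03] grip 13.5 q [-0.42  0.54  1.95  0.    0.65 -2.03]
shift now-axes [ 0.0025 -0.0133  0.0096] turn -0.09
side 848 ((460.2864074707031, -149.87503051757812), (149.5976104736328, 37.759090423583984), 2.1141812801361084)
rib 126
top 42 ((525.1174926757812, -160.7396240234375), (18.508346557617188, 11.78608512878418), 30.35736083984375)
rib 0
```

View pics/c1.png

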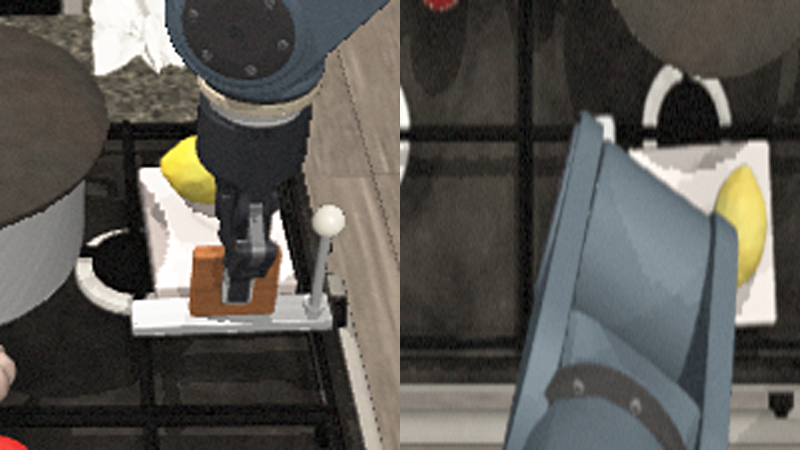

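Call:
{"method": "send_rows", "body": {
  "series": [
    [0.0025,0,0.005,0],
    [0,0,0.004,0],
    [0,0,0,0],
    [0,0,0,0]
  ]
}}

```text
time: 5.3
tcp_pos: [0.4565, -0.155, 0.0467]
tcp_rot: [[-0.999, -0.038, -0.0], [-0.038, 0.999, 0.0], [0.0, 0.0, -1.0]]
wrist_force: [-0.2, -0.4, -2.9]
grip_width: 0.157
```

Call:
{"method": "send_rows", "body": {
  "series": [
    [0,-0.003,0,0],
    [0,-0.003,0,0],
    [0,-0.003,0,0],
    [0,0,0,0]
  ]
}}

```text
time: 5.7
tcp_pos: [0.457, -0.1644, 0.0469]
tcp_rot: [[-0.999, -0.038, 0.0], [-0.038, 0.999, -0.0], [-0.0, -0.0, -1.0]]
wrist_force: [0.2, 0.4, -2.5]
grip_width: 0.155
```

Call:
{"method": "send_rows", "body": {
  "series": [
    [0,-0.0015,0,0],
    [0,-0.0015,0,0],
    [0,0,0,0]
  ]
}}

```text
time: 6.0
tcp_pos: [0.457, -0.1671, 0.0468]
tcp_rot: [[-0.999, -0.039, 0.0], [-0.039, 0.999, -0.0], [-0.0, -0.0, -1.0]]
wrist_force: [0.2, 0.6, -3.4]
grip_width: 0.157
```

Call:
{"method": "send_rows", "body": {
  "series": [
    [0,-0.001,0,0],
    [0,-0.001,0,0],
    [0,0,0,0]
  ]
}}

```text
time: 6.3
tcp_pos: [0.4571, -0.1691, 0.0468]
tcp_rot: [[-0.999, -0.039, 0.0], [-0.039, 0.999, -0.0], [-0.0, -0.0, -1.0]]
wrist_force: [-0.1, 0.7, -1.7]
grip_width: 0.154
```

Call:
{"method": "send_rows", "body": {
  "series": [
    [0,-0.001,0,0],
    [0,-0.001,0,0],
    [0,0,0,0]
  ]
}}

```text
time: 6.6
tcp_pos: [0.4571, -0.1698, 0.0468]
tcp_rot: [[-0.999, -0.038, -0.001], [-0.038, 0.999, 0.002], [0.0, 0.002, -1.0]]
wrist_force: [2.1, 12.7, 1.8]
grip_width: 0.155
```

```bash
python3 - <<'E'
from h import *
to([.457,-.168,.0462],92.2)
E
```

```text
t 6.6 tcp [ 0.4571 -0.1698  0.0468] yaw_y 92.15 F [ 2.1 12.7  1.8] M [ 2.28 -0.39 -0.15] grip 13.2 q [-0.45  0.56  1.95  0.    0.64 -2.06]
shift now-axes [0.     0.0018 0.0006] turn -0.05
```

Call:
{"method": "send_rows", "body": {
  "series": [
    [0,0,0.0008,0],
    [0,0,0.0004,0],
    [0,0,0,0]
  ]
}}

```text
time: 6.9
tcp_pos: [0.4569, -0.1697, 0.0462]
tcp_rot: [[-0.999, -0.038, -0.001], [-0.038, 0.999, 0.002], [0.001, 0.002, -1.0]]
wrist_force: [-2.7, 12.5, 13.9]
grip_width: 0.155
```

```bash
python3 - <<'E'
from m import *
to([.457,-.168,.0462],92.2)
n='side'
im,d=snap(n,n+'2')
a=im[190:260,340:440,::-1];cv2.imwrite('pics/c2.png',cv2.resize(a,(800,560),interpolation=2))
E
```

```text
t 6.9 tcp [ 0.4569 -0.1697  0.0462] yaw_y 92.16 F [-2.7 12.5 13.9] M [ 2.44  0.21 -0.22] grip 13.2 q [-0.45  0.56  1.95  0.    0.63 -2.06]
shift now-axes [-0.0001  0.0017  0.    ] turn -0.04
```

View pics/c2.png

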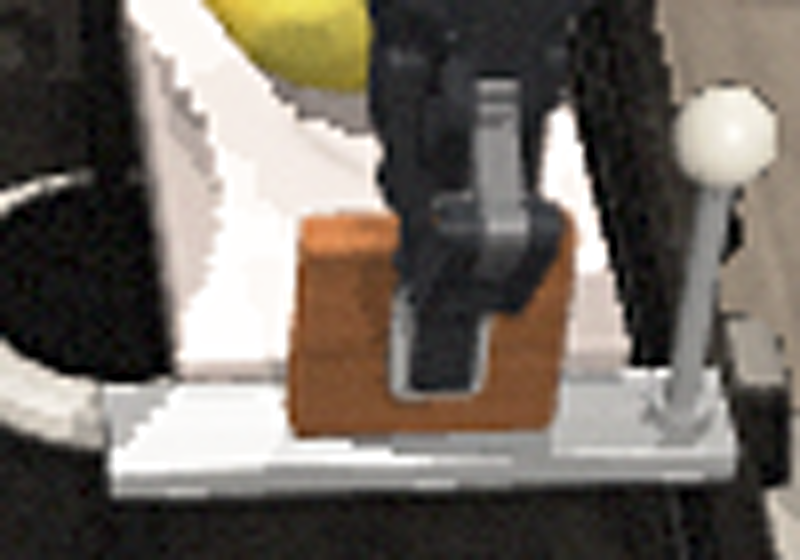

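It's nearly flush, but the overhang is about 17 mm at the back end and 25 mm at the front. I'll back off slightly, shift 3.5 mm towards the back and press again with a light grip so the bar aligns itself.

Call:
{"method": "send_rows", "body": {
  "series": [
    [0,0.003,-0.0014,0],
    [-0.002,0,0,0],
    [-0.0015,0,0,0],
    [0,-0.002,0,0],
    [0,0,0.001,0],
    [0,-0.001,0,0],
    [0,-0.001,0,0],
    [0,-0.0005,0,0],
    [0,0,0,0]
  ],
  "force": 20
}}

```text
time: 7.85
tcp_pos: [0.4606, -0.1701, 0.0464]
tcp_rot: [[-0.999, -0.037, -0.001], [-0.037, 0.999, 0.004], [0.001, 0.004, -1.0]]
wrist_force: [3.1, 25.2, 13.0]
grip_width: 0.158
```

```bash
python3 - <<'E'
from m import *
to([.46,-.168,.0462],92.2)
E
```

```text
t 7.85 tcp [ 0.4606 -0.1701  0.0464] yaw_y 92.12 F [ 3.1 25.2 13. ] M [ 4.69 -0.53 -0.17] grip 13.5 q [-0.45  0.57  1.94  0.01  0.64 -2.06]
shift now-axes [0.0006 0.0021 0.0002] turn -0.08
```

Call:
{"method": "send_rows", "body": {
  "series": [
    [0,0.001,0,0],
    [0,0.001,0,0],
    [0,0,0,0]
  ]
}}

```text
time: 8.15
tcp_pos: [0.4607, -0.1696, 0.0463]
tcp_rot: [[-0.999, -0.038, -0.0], [-0.038, 0.999, 0.001], [0.0, 0.001, -1.0]]
wrist_force: [1.1, 10.4, 7.0]
grip_width: 0.159
```

Call:
{"method": "send_rows", "body": {
  "series": [
    [0,0,0,0],
    [0,0,0,0],
    [0,0,0,0],
    [0,0,0,0]
  ],
  "gripper": 0.04
}}

```text
time: 8.55
tcp_pos: [0.4607, -0.1706, 0.046]
tcp_rot: [[-0.999, -0.038, 0.0], [-0.038, 0.999, -0.0], [-0.0, -0.0, -1.0]]
wrist_force: [-0.1, 0.2, -0.5]
grip_width: 0.468
```

Call:
{"method": "send_rows", "body": {
  "series": [
    [0,0,-0.02,0],
    [0,0,-0.03,0],
    [0,0,-0.04,0],
    [0,0,-0.04,0],
    [0,0.01,-0.04,0],
    [0,0.03,0,0],
    [0,0.04,0,0],
    [0,0.04,0,0],
    [0,0.04,0,0],
    [0,0.04,0,0],
    [0,0.04,0,0],
    [0,0,0,0]
  ]
}}

```text
time: 9.75
tcp_pos: [0.4509, 0.0727, 0.216]
tcp_rot: [[-0.999, -0.042, 0.0], [-0.042, 0.999, 0.001], [-0.0, 0.001, -1.0]]
wrist_force: [-0.3, -0.5, -1.4]
grip_width: 0.467
```

```bash
python3 - <<'E'
from m import *
to([.6125,.144,.2],0)
for n in('side','top'):
    im,d=snap(n,n+'3');im=im.astype(int);W=pts(n,d);z=W[...,2];x,y=W[...,0],W[...,1]
    mn,mx=im.min(-1),im.max(-1);white=(mn>120)&(mx-mn<45);roi=(x>.36)&(x<.56)
    g=roi&(y<-.1)&(y>-.2)
    for nm,m,zz in(('bar',g&white&(abs(z-.01)<.004),.01),('ball',g&white&(z>.085)&(z<.12),.099),('rib',g&(im[...,0]-im[...,2]>50)&(abs(z-.071)<.006),.071)):
        if m.sum()>9: print(n,nm,m.sum(),rect(n,m,zz)[0])
    sl=roi&white&(abs(z-.018)<.008)&(y<-.17)&(x<.53)
    print('slab x',np.percentile(x[sl],[.5,99.5]))
im=cv2.imread('pics/side3.png');b=cv2.imread('pics/top3.png')
cv2.imwrite('pics/c3.png',np.hstack([cv2.resize(im[160:265,330:440],(440,420),interpolation=2),cv2.resize(b[270:375,335:425],(360,420),interpolation=2)]))
E
```

```text
t 9.75 tcp [0.4509 0.0727 0.216 ] yaw_y 92.42 F [-0.3 -0.5 -1.4] M [-0.1   0.04 -0.02] grip 39.9 q [ 0.06  0.22  1.92  0.    1.   -1.56]
shift now-axes [-0.1644  0.0644  0.0161] turn 92.42
side bar 544 ((470.8743591308594, -169.04971313476562), (129.86305236816406, 40.2559928894043), 2.8488736152648926)
side rib 229 ((462.5169982910156, -165.5096893310547), (19.497970581054688, 63.311485290527344), 89.27072143554688)
slab x [0.40742175 0.52418598]
top bar 582 ((459.021728515625, -168.81924438476562), (148.4261474609375, 30.61751365661621), 2.1685619354248047)
top ball 119 ((396.30364990234375, -170.87632751464844), (20.638904571533203, 21.2580509185791), 0.0018187729874625802)
top rib 208 ((458.64404296875, -168.14907836914062), (59.543888092041016, 13.960816383361816), 1.3277544975280762)
slab x [0.40202307 0.51931649]
```

View pics/c3.png

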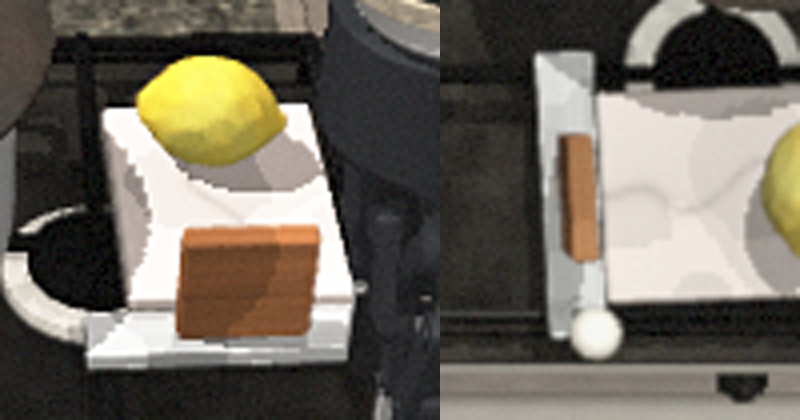

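The bar is flush, its rows centred on the slab to about 1 mm, ball at the front end. In the top view's frame the pivot is (0.6105,0.1424) and the ball (0.3963,-0.1709), so the sight line has to leave at 235.6°. The unit's -x points at 165.0°, so the mirror normal must be at 200.3°, a turn of 35.3°. On the tool that means y from -15° to +20.3°.

Call:
{"method": "send_rows", "body": {
  "series": [
    [-0.0274,0.0107,0,0],
    [-0.0274,0.0107,0,0],
    [-0.0274,0.0107,0,0],
    [-0.0274,0.0107,0,0],
    [-0.0274,0.0107,0,0],
    [-0.0274,0.0107,0,0],
    [0,0,0,8.5],
    [0,0,0,8.5],
    [0,0,0,8.5],
    [0,0,0,8.5],
    [0,0,0,8.5],
    [0,0,0,8.5]
  ],
  "gripper": 0.055
}}

```text
time: 11.05
tcp_pos: [0.6135, 0.1381, 0.2158]
tcp_rot: [[-0.653, 0.757, -0.0], [0.757, 0.653, -0.0], [0.0, -0.0, -1.0]]
wrist_force: [-0.6, -0.1, -1.4]
grip_width: 0.645
```

Call:
{"method": "send_rows", "body": {
  "series": [
    [0,0,0,8.5],
    [0,0,0,8.5],
    [0,0,0,8.5],
    [0,0,0,8.5],
    [0,0,0,8.5],
    [0,0,0,8.5],
    [0,0,0,5.4],
    [0,0,0,0],
    [0,0,0,0]
  ]
}}

```text
time: 11.95
tcp_pos: [0.6133, 0.1388, 0.2159]
tcp_rot: [[0.26, 0.966, -0.0], [0.966, -0.26, -0.0], [-0.0, -0.0, -1.0]]
wrist_force: [-0.7, 0.1, -0.9]
grip_width: 0.643
```

```bash
python3 - <<'E'
from m import *
to([.6125,.144,.158],-15)
im,d=snap('side','side4')
cv2.imwrite('pics/c4.png',cv2.resize(im[200:440,220:480,::-1],(650,600),interpolation=2))
E
```

```text
t 11.95 tcp [0.6133 0.1388 0.2159] yaw_y -15.09 F [-0.7  0.1 -0.9] M [0.03 0.01 0.04] grip 54.9 q [ 0.15  0.53  1.47 -0.    1.15  0.41]
shift now-axes [ 0.0048 -0.0022  0.0579] turn -0.09
```

View pics/c4.png

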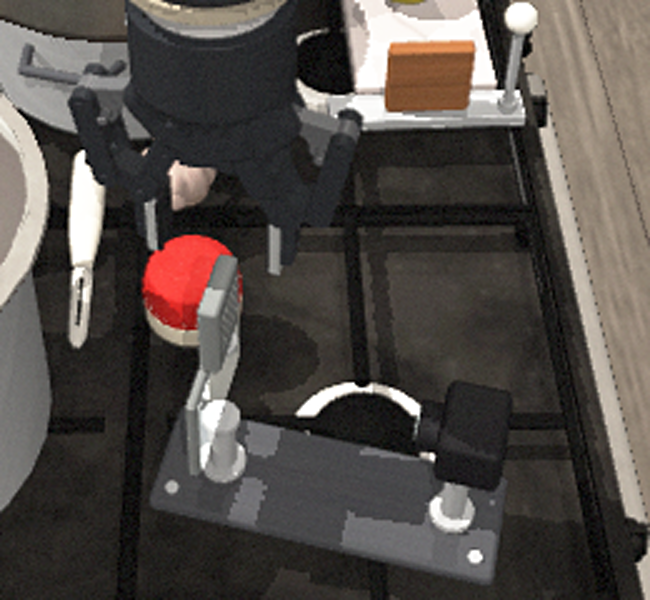

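The gripper straddles the tab line and the mirror faces the camera block. I'm descending.

Call:
{"method": "send_rows", "body": {
  "series": [
    [0.005,-0.002,0,0],
    [0,0,0.02,0],
    [0,0,0.02,0],
    [0,0,0.018,0],
    [0,0,0,0]
  ]
}}

```text
time: 12.5
tcp_pos: [0.6113, 0.1454, 0.1557]
tcp_rot: [[0.261, 0.965, -0.004], [0.965, -0.261, -0.001], [-0.002, -0.004, -1.0]]
wrist_force: [0.1, -0.8, -0.7]
grip_width: 0.641
```

Call:
{"method": "send_rows", "body": {
  "series": [
    [0,0,0,0],
    [0,0,0,0],
    [0,0,0,0],
    [0,0,0,0],
    [0,0,0,0],
    [0,0,0,0]
  ],
  "gripper": 0.0,
  "force": 30
}}

```text
time: 13.1
tcp_pos: [0.6144, 0.1451, 0.1594]
tcp_rot: [[0.262, 0.965, 0.005], [0.965, -0.262, 0.0], [0.001, 0.005, -1.0]]
wrist_force: [8.9, -2.2, -0.6]
grip_width: 0.139
```

```bash
python3 - <<'E'
from h import *
to([.6125,.144,.158],-15)
E
```

```text
t 13.1 tcp [0.6144 0.1451 0.1594] yaw_y -15.17 F [ 8.9 -2.2 -0.6] M [-0.13 -0.95  0.17] grip 11.8 q [ 0.16  0.59  1.51 -0.    1.04  0.42]
shift now-axes [-0.0016 -0.0015  0.0014] turn -0.17
```

Call:
{"method": "send_rows", "body": {
  "series": [
    [0,0.0015,0,0],
    [0,0,0,0],
    [0,0,0,-4],
    [0,0,0,-6],
    [0,0,0,-7],
    [0,0,0,-7],
    [0,0,0,-6],
    [0,0,0,-4],
    [0,0,0,-1.5],
    [0,0,0,0],
    [0,0,0,0]
  ]
}}

```text
time: 14.2
tcp_pos: [0.6136, 0.145, 0.1593]
tcp_rot: [[-0.347, 0.938, -0.001], [0.938, 0.347, 0.0], [0.0, -0.001, -1.0]]
wrist_force: [-5.6, -0.5, 9.0]
grip_width: 0.133
```

```bash
python3 - <<'E'
from m import *
to([.6145,.145,.158],20.3)
for n in('side','top'):
    im,d=snap(n,n+'5');im=im.astype(int);W=pts(n,d);z=W[...,2];x,y=W[...,0],W[...,1]
    mn,mx=im.min(-1),im.max(-1);white=(mn>120)&(mx-mn<45)
    g=(x>.35)&(x<.56)&(y<-.1)&(y>-.2)
    for nm,m,zz in(('bar',g&white&(abs(z-.01)<.004),.01),('ball',g&white&(z>.085)&(z<.115),.099),('cam',(z>.105)&(z<.12)&(y>.1)&(y<.3)&(x<.5)&(x>.4)&(mx<70),.113)):
        if m.sum()>9: print(n,nm,m.sum(),rect(n,m,zz)[0],W[m].mean(0).round(4))
    # mirror plate pixels: heights 62..126 near pivot, and top edge
    p=W[(z>.062)&(z<.127)&(np.hypot(x-.614,y-.145)<.055)]
    if len(p)>30:
        c=p[:,:2].mean(0);u,s,v=np.linalg.svd(p[:,:2]-c);print(n,'mirror pts',len(p),c,'dir',np.degrees(np.arctan2(v[0,1],v[0,0]))%180,s/np.sqrt(len(p)))
b=cv2.imread('pics/side5.png')
cv2.imwrite('pics/c5.png',cv2.resize(b[170:450,180:460],(600,600),interpolation=2))
E
```

```text
t 14.2 tcp [0.6136 0.145  0.1593] yaw_y 20.32 F [-5.6 -0.5  9. ] M [-0.1   1.15 -0.08] grip 11.3 q [ 0.16  0.59  1.51  0.    1.04 -0.2 ]
shift now-axes [-0.0003  0.0009  0.0013] turn 0.02
side bar 679 ((461.35284423828125, -169.72401428222656), (149.52566528320312, 42.33823013305664), 1.0741804838180542) [ 0.4667 -0.1656  0.0101]
side ball 133 ((399.9549560546875, -167.43063354492188), (35.02666473388672, 21.509859085083008), 81.06145477294922) [ 0.4    -0.1663  0.1003]
side cam 873 ((481.7948913574219, 182.00247192382812), (49.21993637084961, 42.88560104370117), 75.08983612060547) [0.4793 0.1823 0.1121]
side mirror pts 552 [0.61561534 0.15863505] dir 112.16052622572903 [0.0241615 0.0015456]
top bar 588 ((459.0660400390625, -168.93858337402344), (148.34664916992188, 30.85944366455078), 2.1685619354248047) [ 0.4673 -0.1661  0.0108]
top ball 119 ((396.30364990234375, -170.87632751464844), (20.638904571533203, 21.2580509185791), 0.0018187729874625802) [ 0.3968 -0.1702  0.104 ]
top cam 211 ((471.30535888671875, 170.06271362304688), (28.818470001220703, 34.371620178222656), 76.31333923339844) [0.4689 0.1691 0.1131]
top mirror pts 180 [0.61842399 0.12582791] dir 116.32628385459435 [0.01587965 0.00216019]
```

View pics/c5.png

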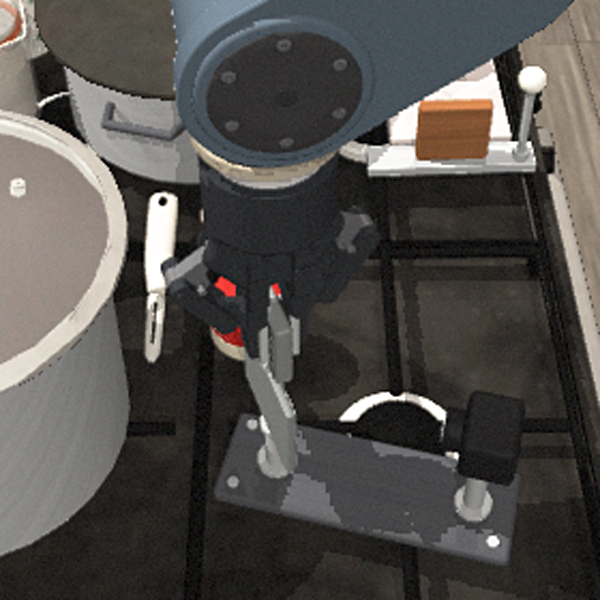

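```bash
python3 - <<'E'
from h import *
for tag,exp in(('side0',75),('side5',110.3)):
    d=np.load(f'pics/{tag}.npz')['d'];W=pts('side',d);z=W[...,2];x,y=W[...,0],W[...,1]
    p=W[(z>.068)&(z<.122)&(np.hypot(x-.6142,y-.1462)<.05)]
    best=None
    for a in np.radians(np.arange(exp-12,exp+12,.25)):
        off=p[:,0]*-np.sin(a)+p[:,1]*np.cos(a)
        h,e=np.histogram(off,np.arange(off.min(),off.max()+.002,.001)); s=h.max()+0
        if best is None or s>best[0]: best=(s,a,e[h.argmax()]+.0005)
    s,a,o=best
    for _ in range(5):
        q=p[abs(p[:,0]*-np.sin(a)+p[:,1]*np.cos(a)-o)<.002][:,:2];c=q.mean(0);v=np.linalg.svd(q-c)[2][0]
        a=np.arctan2(v[1],v[0])%np.pi;o=c[0]*-np.sin(a)+c[1]*np.cos(a)
    print(tag,len(p),len(q),np.degrees(a),'exp',exp,'pivot off mm',1000*(.6142*-np.sin(a)+.1462*np.cos(a)-o),'span',np.ptp(q@v))
E
```

```text
side0 389 323 74.60849580769208 exp 75 pivot off mm 1.5242441174468935 span 0.08467910933817369
side5 452 405 110.76178234905099 exp 110.3 pivot off mm 6.304157951363409 span 0.0863240294109422
```

The mirror is held at 110.3° by the tool yaw and 110.8° by the depth fit, with 110.3° wanted. That 0.45° gap is within the fit's noise, so I'm handing in.

```bash
python3 - <<'E'
from h import *
to([.6145,.145,.158],20.3); print(robot.sign_off())
E
```

```text
t 14.3 tcp [0.6136 0.145  0.1593] yaw_y 20.31 F [-5.5 -1.1  9.3] M [-0.16  1.16 -0.08] grip 11.5 q [ 0.16  0.59  1.51  0.    1.04 -0.2 ]
shift now-axes [-0.0003  0.0008  0.0013] turn 0.01
the job is handed in; nothing more can be done
None
```

I laid the straightedge flush against the slab's left edge with the ball at the front and let go of it. I then turned the mirror about 35° by its tab and handed the job in at 14.3 s, still holding it.

- **Straightedge:** the top view after release shows the bar and slab parallel, both at about 2.1°, with no visible gap. The bar is centred along the edge to within about 1–2 mm. A second picture after turning the mirror shows it in the same place.
- **Mirror angle:** the tool's yaw puts the mirror at the wanted angle to within about 0.05°. A rough depth fit on the mirror plate reads 0.45° further. I took that as noise and did not correct it. If it is real, the line of sight would pass about 6 mm from the ball's centre, still on the 12 mm radius ball.
- **Not checked directly:** I had no picture from the little camera, so the ball being in the middle of its view is worked out from geometry.
- **Forces:** the largest wrist force I read was about 29 N, while pressing the bar against the slab. At hand-in it was about 11 N.

I saw no other object touched or moved in the pictures I viewed.

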